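# Nest the washing bowls away in the bench cupboard

## Robot

A 6-joint arm with a two-finger parallel gripper is mounted at the origin on the work surface. World frame = base frame: x ahead of the robot, y to its left, z up, the work surface at z = 0. Lengths are in m, angles in rad, forces in N, time in s.
With the tool pointing down it reaches from about 0.35 to 0.925 m from the base axis. Payload 6.4 kg.
Tool frame: the origin (TCP) lies midway between the tips of the shut fingers; the grasp point (between the pads) lies 19 mm behind it; z points along the fingers, y is the line along which they close (so a half turn about z gives the same grasp; the last joint's range is limited). The gripper opens to 85 mm and grips with 20 to 120 N. Pads are 22 mm wide; open, the fingers measure 114 mm over their backs; the gripper's body (76 mm by 85 mm) begins 54 mm behind the grasp point. The pads swing forward as they close: fully open they stand 13 mm farther back than shut.
Start: joints at [-1.487, 0.245, 1.558, -0, 1.339, -0.174], TCP at [0.166, -0.629, 0.231] pointing down, gripper open.
Joint ranges: [-3.13, 3.13], [-1.02, 2.26], [0.13, 2.54], [-0.95, 4.09], [0.21, 2.88], [-2.74, 2.74]. Speed limits (rad/s): [2.57, 2.57, 3.14, 3.14, 3.14, 3.14].

## Interface

Orientations are given as a rotation vector (axis times angle).
In Python, from plant import state, get_image, sign_off gives the robot as it stands.
- The arm moves only by the tool pendant, called after ">>>" as name(argument=value, ...), one argument or row to a line, values as JSON. Schema: {"type":"object","properties":{"plan":{"type":"array","items":{"type":"object","properties":{"d":{"type":"array","items":{"type":"number"},"minItems":3,"maxItems":3},"turn_vec":{"type":"array","items":{"type":"number"},"minItems":3,"maxItems":3}},"additionalProperties":false},"minItems":1,"maxItems":12},"aperture":{"type":"number"},"grip_force":{"type":"number"},"only":{"type":"string"},"quiet":{"type":"boolean"},"lines":{"type":"string"}},"required":["plan"],"additionalProperties":false}. plan is a list of rows, 1 to 12 of them, each an object with the fields d (a list: dx, dy, dz in m), turn_vec (a list: a rotation vector rx, ry, rz in rad); a field left out counts as zero; each row shifts and turns the commanded pose from where the row before left it, along the tool's axes as they then stand; what a row does not reach is not made up. A row lasts 1/10 s, in which the tool goes at most 0.05 m and 0.15 rad, less where a joint would pass 70% of its speed; a pose out of reach is approached as far as the arm can. aperture is the opening from 0.0 (shut) to 1.0 (fully open), set as the call begins (left out keeps the last). The fingers move at their own pace and stop on an object; grip_force is the grip in N (left out, the last holds). Time passes only in rows, so rows that do not move let the fingers close. The tool returns the time, the measured TCP pose, the force, the opening and the grip force at its end. only (a regular expression) keeps the lines of the reply that match it, lines (a string "A,B") keeps lines A to B, and quiet returns only ok. Input that does not fit is refused with a message, and nothing moves.
- state(): the state, without advancing time (a new reading comes with each control period).
- get_image(name): name is "scene" or "top" or "wrist"; returns a dict with "image" (400x640x3 uint8, red, green, blue), "fx", "fy", "cx", "cy" (pixels), "rvec" (rotation vector, rad) and "tvec" (3), from world to camera coordinates, as OpenCV has them; the wrist camera has in their place "T_tool_cam" (4x4, takes a point from camera to tool coordinates, whose origin is the TCP and whose axes are the flange's). Camera axes: x right, y down, z forward; pixel columns grow to the right and rows downward; lengths in m; the calibration is good to about 2 mm. A picture is of the moment at which its call begins: read the wrist's pose just before it. There is no depth.
- sign_off(): hands the job in; it is judged then, once.
The state is a dict: "time_s": time; "joint_positions": joint angles; "joint_vel": joint speeds; "tau": joint torques, N m; "tcp_pos": TCP position; "orientation": TCP orientation; "wrist_force": force on the tool from outside, world axes, zero at the start; "torque": the same for the moment, N m; "grip_width": opening from 0.0 (shut) to 1.0 (fully open); "grasp_force": force on a finger pad.
Only numpy, scipy, OpenCV 4.12 (cv2) and the standard library are available. Lean on these libraries where they do the work, as an engineer would, in place of code of your own. Each camera call takes 0.05 s, during which the arm holds its last target. There are 200 camera calls.

## Task

Put the finds-washing bowls away: draw the cupboard's shelf right out, nest all the bowls that are on the bench on it in size order, the largest at the bottom and each smaller one standing level inside the next, then push the shelf fully home and push the door shut until it clicks onto its catch. Leave the brush and the foam dish with its tooth where they are.

Things in the scene. Friction and masses are not known exactly. Their poses are not given: they have to be found in the camera images.
- bowl_150: white plastic washing bowl, a straight-flared basin: outer rim diameter 150 mm, height 58 mm, outside of the foot 99 mm across, wall 4 mm, floor 5 mm thick, with an upright collar 8 mm wide and 11 mm high round the rim (pinch the collar from above); about 110 g. Origin at the centre of the underside, z up. One of four sizes that nest one inside the next; None when this size is not there
- bowl_125: white plastic washing bowl, a straight-flared basin: outer rim diameter 125 mm, height 56 mm, outside of the foot 82 mm across, wall 4 mm, floor 5 mm thick, with an upright collar 8 mm wide and 11 mm high round the rim (pinch the collar from above); about 85 g. Origin at the centre of the underside, z up. One of four sizes that nest one inside the next; None when this size is not there
- bowl_100: white plastic washing bowl, a straight-flared basin: outer rim diameter 100 mm, height 54 mm, outside of the foot 66 mm across, wall 4 mm, floor 5 mm thick, with an upright collar 8 mm wide and 11 mm high round the rim (pinch the collar from above); about 65 g. Origin at the centre of the underside, z up. One of four sizes that nest one inside the next; None when this size is not there
- bowl_75: white plastic washing bowl, a straight-flared basin: outer rim diameter 75 mm, height 52 mm, outside of the foot 50 mm across, wall 4 mm, floor 5 mm thick, with an upright collar 8 mm wide and 11 mm high round the rim (pinch the collar from above); about 45 g. Origin at the centre of the underside, z up. One of four sizes that nest one inside the next; None when this size is not there
- cabinet: grey sheet-steel bench cupboard, fixed, 270 mm wide (y) x 250 mm deep (x) x 190 mm high, walls 10 mm. Origin at the centre of the underside; its front, with the door and the shelf, is the face 125 mm towards -x of its frame, roughly facing the robot
- shelf (a joint): how far the pull-out shelf is drawn out towards the cupboard's -x, in m: 0 fully home, 0.20 fully out; slides with about 2 N and stays where it is left
- shelf_mid (a point): centre of the shelf's floor, on its upper face (28 mm above the bench); moves with the shelf; axes as the cupboard's. The floor is 210 mm deep (x) x 224 mm wide inside lips 12 mm high
- shelf_rail (a point): middle of the top edge of the shelf's front rail, 60 mm above the bench. The rail is an upright plate 10 mm thick (x), 240 mm wide (y), standing 32 mm above the shelf floor along its front, 113 mm in front of shelf_mid; drawn out by it and pushed home on its front face, which ends 3 mm inside the cupboard's front
- door (a joint): opening of the cupboard door in rad: 0 shut and seated, about 1.6 standing straight out to the front. A sprung roller catch under the roof holds it off at about 0.05; it must be pushed over the catch with some 6 to 8 N near its free edge, then snaps to 0. Turns easily and stays where it is left
- door_hinge (a point): on the door's upright hinge axis, 95 mm above the bench, at the cupboard's front right edge (its -y side); axes turn with the door: y along the door to its free edge, -x out of its outer face
- door_edge (a point): on the door's outer face at its free edge, 150 mm above the bench, 270 mm from the hinge axis. The door is 12 mm thick, spans 4 to 186 mm above the bench; its upright bar handle (33 to 103 mm above the bench) stands 35 mm off the outer face 30 mm from the free edge, so the face above 110 mm is clear to push
- dish: white foam dish, 140 x 200 x 24 mm, a bystander; origin at the centre of its underside
- tooth: fossil tooth, 68 mm long, lying in the foam dish, a bystander; origin under its middle
- brush: wooden-handled brush, 190 mm long, lying on the bench, a bystander; origin under its middle
There are look-alikes about, which are no part of the job. Leave any blue look-alike of the bowl_150 alone. Leave any black look-alike of the bowl_100 alone.

How it is judged:
On the way, in this order (a step that is already met when the one before it is completed fails the run):
1. the shelf is drawn right out (at least 180 mm) (value of joint shelf above 0.18 m), for 0.2 s.
2. all the bowls stand nested in size order on the drawn-out shelf, let go (value of joint shelf above 0.12 m and horizontal distance between each of bowl_150, bowl_125, bowl_100, bowl_75 and shelf_mid below 0.1 m and z of bowl_150 in the frame of shelf_mid between -0.004 and 0.024 m and angle between each of bowl_150, bowl_125, bowl_100, bowl_75's own z axis and vertical below 0.1 rad and z of bowl_125 in the frame of shelf_mid between -0.004 and 0.024 m and z of bowl_100 in the frame of shelf_mid between -0.004 and 0.024 m and z of bowl_75 in the frame of shelf_mid between -0.004 and 0.024 m and horizontal distance between bowl_150 and bowl_125 below 0.035 m and z of each of bowl_125, bowl_100, bowl_75 in the frame of bowl_150 above 0.002 m and horizontal distance between each of bowl_150, bowl_125 and bowl_100 below 0.035 m and horizontal distance between each of bowl_150, bowl_125, bowl_100 and bowl_75 below 0.035 m and z of each of bowl_100, bowl_75 in the frame of bowl_125 above 0.002 m and z of bowl_75 in the frame of bowl_100 above 0.002 m and contact force between each of bowl_150, bowl_125, bowl_100, bowl_75 and the fingers below 0.2 N), for 0.3 s.
3. the shelf is fully home with the nest on it, the door still open (value of joint shelf below 0.008 m and value of joint door above 0.1 rad and horizontal distance between each of bowl_150, bowl_125, bowl_100, bowl_75 and shelf_mid below 0.1 m and z of bowl_150 in the frame of shelf_mid between -0.004 and 0.024 m and angle between each of bowl_150, bowl_125, bowl_100, bowl_75's own z axis and vertical below 0.1 rad and z of bowl_125 in the frame of shelf_mid between -0.004 and 0.024 m and z of bowl_100 in the frame of shelf_mid between -0.004 and 0.024 m and z of bowl_75 in the frame of shelf_mid between -0.004 and 0.024 m and horizontal distance between bowl_150 and bowl_125 below 0.035 m and z of each of bowl_125, bowl_100, bowl_75 in the frame of bowl_150 above 0.002 m and horizontal distance between each of bowl_150, bowl_125 and bowl_100 below 0.035 m and horizontal distance between each of bowl_150, bowl_125, bowl_100 and bowl_75 below 0.035 m and z of each of bowl_100, bowl_75 in the frame of bowl_125 above 0.002 m and z of bowl_75 in the frame of bowl_100 above 0.002 m), for 0.2 s.
At the end, for the whole second after the job is handed in: door seated (under 0.015 rad), shelf home within 8 mm, every bowl present nested on the shelf in size order, largest undermost (centres within 35 mm, feet 2 mm or more above the next larger one's and under 24 mm above the shelf floor, tilt under 0.1 rad), at rest and let go (value of joint door below 0.015 rad and velocity of joint door below 0.05 rad/s and value of joint shelf below 0.008 m and horizontal distance between each of bowl_150, bowl_125, bowl_100, bowl_75 and shelf_mid below 0.1 m and z of bowl_150 in the frame of shelf_mid between -0.004 and 0.024 m and angle between each of bowl_150, bowl_125, bowl_100, bowl_75's own z axis and vertical below 0.1 rad and z of bowl_125 in the frame of shelf_mid between -0.004 and 0.024 m and z of bowl_100 in the frame of shelf_mid between -0.004 and 0.024 m and z of bowl_75 in the frame of shelf_mid between -0.004 and 0.024 m and horizontal distance between bowl_150 and bowl_125 below 0.035 m and z of each of bowl_125, bowl_100, bowl_75 in the frame of bowl_150 above 0.002 m and horizontal distance between each of bowl_150, bowl_125 and bowl_100 below 0.035 m and horizontal distance between each of bowl_150, bowl_125, bowl_100 and bowl_75 below 0.035 m and z of each of bowl_100, bowl_75 in the frame of bowl_125 above 0.002 m and z of bowl_75 in the frame of bowl_100 above 0.002 m and linear speed of each of bowl_150, bowl_125, bowl_100, bowl_75 below 0.03 m/s and contact force between each of bowl_150, bowl_125, bowl_100, bowl_75 and the fingers below 0.2 N); the robot touches nothing.
It fails at once if the foam dish is disturbed (moved over 25 mm) (distance of dish from where it was at the start of the episode above 0.025 m).
It fails at once if the tooth is disturbed (moved over 25 mm) (distance of tooth from where it was at the start of the episode above 0.025 m).
It fails at once if the brush is disturbed (moved over 25 mm) (distance of brush from where it was at the start of the episode above 0.025 m).
Of bowl_150, bowl_125, bowl_100, bowl_75 only 3 to 4 are there at a start; the rules pass over those that are not, and their reading is None.
At some moment in a run one of bowl_150, bowl_125, bowl_100, bowl_75 may be knocked a few centimetres aside while the robot is not near it.
It also fails if it takes over 208 s, if anything falls off the work surface, if the arm or the gripper's body presses on something with over 40 N, if the wrist force passes 120 N, or if a joint passes its speed limit or range.

## Working session

There is one attempt and no reset: what is moved stays moved. The work goes in short steps, Python scripts to look and compute and a tool call to move; the robot and the scene stay as the last step left them, time stands still between calls to the robot, and variables do not carry over. Pictures are saved under pics/ and viewed, at most 14 in all, crops included, and the job is handed in when it is done.

```bash
ls; mkdir -p pics; cat > h.py <<'E'
import numpy as np, cv2
from scipy.spatial.transform import Rotation as R
from plant import state, get_image
def cam(name):
    s=state(); d=get_image(name)
    if name=='wrist':
        T=np.eye(4); T[:3,:3]=R.from_rotvec(s['orientation']).as_matrix(); T[:3,3]=s['tcp_pos']
        W=T@np.array(d['T_tool_cam'])
        d['R']=W[:3,:3]; d['o']=W[:3,3]
    else:
        Rm=R.from_rotvec(d['rvec']).as_matrix(); d['R']=Rm.T; d['o']=-Rm.T@np.array(d['tvec'])
    return d
def ray(d,px,z):
    "pixel(s) onto plane z"
    px=np.atleast_2d(px).astype(float)
    v=np.c_[(px[:,0]-d['cx'])/d['fx'],(px[:,1]-d['cy'])/d['fy'],np.ones(len(px))]@d['R'].T
    t=(z-d['o'][2])/v[:,2]
    return d['o']+v*t[:,None]
def proj(d,P):
    c=(np.atleast_2d(P)-d['o'])@d['R']
    return np.c_[c[:,0]/c[:,2]*d['fx']+d['cx'],c[:,1]/c[:,2]*d['fy']+d['cy']]
def save(d,n): cv2.imwrite('pics/'+n,d['image'][:,:,::-1])
def tool(dP):
    "world displacement to tool axes"
    return R.from_rotvec(state()['orientation']).as_matrix().T@np.array(dP)
E
python3 - <<'E'
from h import *
for n in ('scene','top','wrist'):
    d=cam(n); save(d,n+'0.png'); print(n,d['o'].round(3),d['R'].round(3).tolist(),d['fx'],d['cx'],d['cy'])
s=state(); print(s, R.from_rotvec(s['orientation']).as_matrix().round(3).tolist())
E
```

```text
pics
scene [ 0.916 -0.189  1.372] [[0.531, 0.8, -0.279], [0.848, -0.501, 0.175], [-0.0, -0.329, -0.944]] 410.69187431332324 314.5047902468055 206.92520155964905
top [0.387 0.03  1.388] [[0.008, -0.992, 0.123], [-1.0, -0.007, 0.007], [-0.006, -0.123, -0.992]] 438.0267630027565 318.4503957693706 198.5613479401663
wrist [ 0.246 -0.605  0.372] [[0.255, -0.915, -0.313], [-0.967, -0.242, -0.082], [-0.0, 0.323, -0.946]] 298.7412996256282 322.6700450550334 195.2414598795074
{'time_s': 0.15, 'joint_positions': array([-1.48709078e+00,  2.45632989e-01,  1.55872583e+00,  3.99150516e-05,
        1.33870008e+00, -1.74107653e-01]), 'joint_vel': array([-0.00138541, -0.00293673, -0.00208769,  0.00170668,  0.00156286,
        0.00154763]), 'tau': array([-1.24016287e-04, -4.29989541e+01, -3.26550937e+01, -1.80103361e-04,
        3.55071519e-03, -8.65210751e-06]), 'tcp_pos': array([ 0.16570325, -0.62808954,  0.23045107]), 'orientation': array([-3.11407799e+00, -4.03648993e-01, -1.64938062e-04]), 'wrist_force': array([ 0.391492  , -0.03122587,  0.05880111]), 'torque': array([0.01554903, 0.00887372, 0.0325796 ]), 'grasp_force': 0.0, 'grip_width': 0.999696933957866} [[0.967, 0.255, -0.0], [0.255, -0.967, 0.001], [0.0, -0.001, -1.0]]
```

View pics/scene0.png

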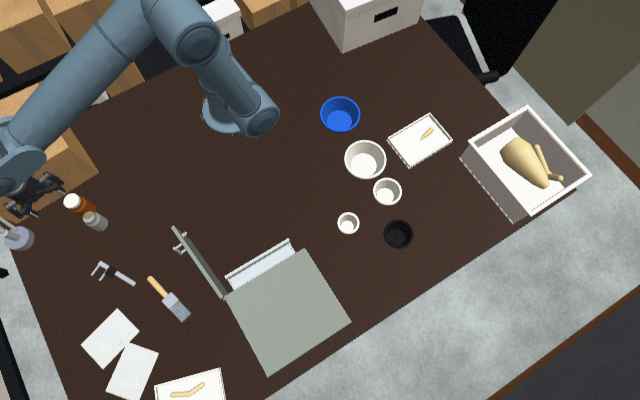

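View pics/top0.png

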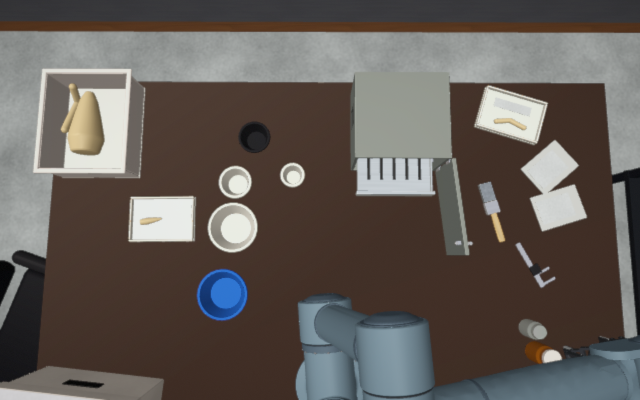

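The top view shows three white bowls at (233,228), (235,181) and (292,175), a blue look-alike at (222,295) and a black one at (255,137). The cupboard roof spans about (350–450, 73–165). The shelf is slightly out, with its rail near row 193, and the door stands open from (445,160) to (457,253). The brush is at (490,210) and the dish with the tooth at (162,218).

```bash
cat >> h.py <<'E'
def bowls(d,smax=40,vmin=150,amin=150,roi=None):
    "white blobs: contour, sorted by area"
    hsv=cv2.cvtColor(d['image'],cv2.COLOR_RGB2HSV)
    m=((hsv[...,1]<smax)&(hsv[...,2]>vmin)).astype(np.uint8)
    if roi: k=np.zeros_like(m);x0,y0,x1,y1=roi;k[y0:y1,x0:x1]=1;m*=k
    m=cv2.morphologyEx(m,cv2.MORPH_CLOSE,np.ones((5,5)))
    cs,_=cv2.findContours(m,cv2.RETR_EXTERNAL,cv2.CHAIN_APPROX_NONE)
    return [c[:,0,:] for c in cs if cv2.contourArea(c)>amin]
def circ(d,c,z):
    P=ray(d,c,z)[:,:2].astype(np.float32)
    A=np.c_[2*P,np.ones(len(P))]; s=np.linalg.lstsq(A,(P**2).sum(1),rcond=None)[0]
    return s[0],s[1],2*np.sqrt(s[2]+s[0]**2+s[1]**2)
E
python3 - <<'E'
from h import *
t=cam('top'); s=cam('scene')
for d,roi in((t,(200,155,315,260)),(s,(330,130,410,240))):
    for c in bowls(d,roi=roi): print([np.round(circ(d,c,z),4).tolist() for z in(.052,.058)],c.mean(0).round())
# roof
hsv=cv2.cvtColor(t['image'],cv2.COLOR_RGB2HSV)
print(hsv[120,400],hsv[150,365],hsv[200,447],hsv[180,380],hsv[192,390])
crop=cv2.resize(t['image'][60:265,340:480],None,fx=4,fy=2.9*1,interpolation=cv2.INTER_CUBIC)
crop=cv2.resize(t['image'][60:265,335:485],(600*150//205*1+0,600),interpolation=cv2.INTER_CUBIC)
cv2.imwrite('pics/cab.png',crop[:,:,::-1]); print(crop.shape)
crop=cv2.resize(s['image'][215:385,160:360],None,fx=3.5,fy=3.5,interpolation=cv2.INTER_CUBIC)
cv2.imwrite('pics/cabs.png',crop[:,:,::-1])
E
```

```text
[[0.4648, 0.3022, 0.1481], [0.4644, 0.301, 0.1474]] [232. 227.]
[[0.6047, 0.2988, 0.0981], [0.6037, 0.2976, 0.0977]] [235. 182.]
[[0.6282, 0.1218, 0.0729], [0.6271, 0.1213, 0.0725]] [292. 174.]
[[0.6332, 0.1204, 0.0732], [0.6345, 0.119, 0.0728]] [348. 223.]
[[0.5194, 0.3015, 0.191], [0.5212, 0.2993, 0.1901]] [374. 172.]
[[0.5016, 0.4465, 0.1096], [0.5035, 0.4436, 0.1091]] [402. 147.]
[ 45  13 155] [ 43  15 157] [45 17 92] [104  14 202] [104  13 209]
(600, 439, 3)
```

View pics/cab.png

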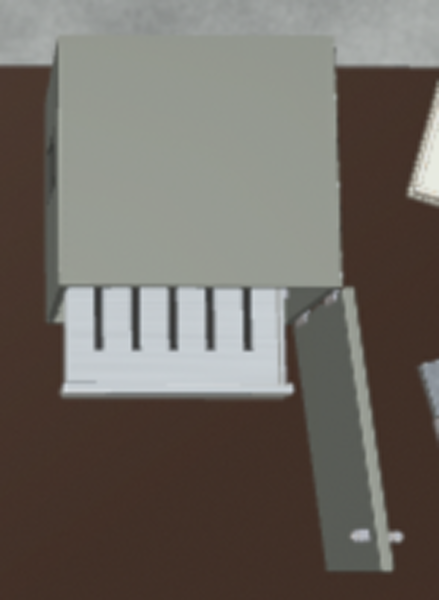

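View pics/cabs.png

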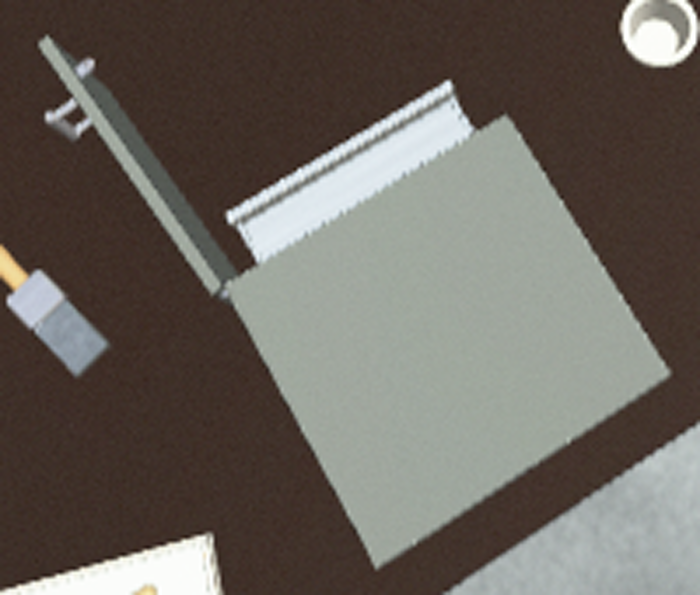

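The top crop gives the roof corners at (59,36), (334,36), (342,288) and (60,286). The rail top runs from (63,388) to (292,386), and the door's top edge from (348,288) to (386,570). In the scene crop the roof corners are (228,285), (505,115), (670,373) and (377,568), and the rail top runs from (230,216) to (450,85).

```bash
python3 - <<'E'
from h import *
t=cam('top'); s=cam('scene')
k=439/150
T=lambda p:(np.array(p,float)+.5)/k-.5+[335,60]
S=lambda p:(np.array(p,float)+.5)/3.5-.5+[160,215]
print('roof top',ray(t,T([(59,36),(334,36),(342,288),(60,286)]),.19).round(3).tolist())
print('roof scene',ray(s,S([(670,373),(377,568),(228,285),(505,115)]),.19).round(3).tolist())
print('rail top',ray(t,T([(63,388),(292,386)]),.06).round(3).tolist())
print('rail scene',ray(s,S([(450,85),(230,216)]),.06).round(3).tolist())
print('door top',ray(t,T([(354,288),(393,570),(380,570)]),.186).round(3).tolist())
print('door scene',ray(s,S([(215,292),(40,40)]),.186).round(3).tolist())
E
```

```text
roof top [[0.902, -0.063, 0.19], [0.903, -0.331, 0.19], [0.652, -0.331, 0.19], [0.653, -0.063, 0.19]]
roof scene [[0.906, -0.063, 0.19], [0.907, -0.332, 0.19], [0.659, -0.328, 0.19], [0.658, -0.065, 0.19]]
rail top [[0.573, -0.076, 0.06], [0.577, -0.315, 0.06]]
rail scene [[0.577, -0.08, 0.06], [0.577, -0.313, 0.06]]
door top [[0.653, -0.344, 0.186], [0.387, -0.372, 0.186], [0.387, -0.36, 0.186]]
door scene [[0.657, -0.34, 0.186], [0.389, -0.368, 0.186]]
```

Measured: the cupboard is square to the world with its front at x≈0.655 and centre y≈-0.197. The rail is at x≈0.575, so the shelf is out about 0.085. The door stands at about 1.67 rad. Only bowls 150, 100 and 75 are present, and their diameters check. Next I turn the tool so it closes along x, then go over the rail.

>>> pendant(
  plan=[
    {"d": [0,0,-0.004],"turn_vec": [0,0,-0.1313]},
    {"d": [0,0,-0.004],"turn_vec": [0,0,-0.1313]},
    {"d": [0,0,-0.004],"turn_vec": [0,0,-0.1313]},
    {"d": [0,0,-0.004],"turn_vec": [0,0,-0.1313]},
    {"d": [0,0,-0.004],"turn_vec": [0,0,-0.1313]},
    {"d": [0,0,-0.004],"turn_vec": [0,0,-0.1313]},
    {"d": [0,0,-0.004],"turn_vec": [0,0,-0.1313]},
    {"d": [0,0,-0.004],"turn_vec": [0,0,-0.1313]},
    {"d": [0,0,-0.004],"turn_vec": [0,0,-0.1313]},
    {"d": [0,0,-0.004],"turn_vec": [0,0,-0.1313]},
  ],
)

```text
time_s: 1.35
tcp_pos: [0.1657, -0.6285, 0.2714]
orientation: [-2.215, -2.227, -0.0]
wrist_force: [0.3, -1.0, -0.0]
grip_width: 1.0
grasp_force: 0.0
```

>>> pendant(
  plan=[
    {"d": [0.036,0.034,0]},
    {"d": [0.036,0.034,0]},
    {"d": [0.036,0.034,0]},
    {"d": [0.036,0.034,0]},
    {"d": [0.036,0.034,0]},
    {"d": [0.036,0.034,0]},
    {"d": [0.036,0.034,0]},
    {"d": [0.036,0.034,0]},
    {"d": [0.036,0.034,0]},
    {"d": [0.036,0.034,0]},
    {"d": [0.036,0.034,0]},
    {"d": [0.036,0.034,0]},
  ],
  aperture=0.5,
)

```text
time_s: 2.55
tcp_pos: [0.5749, -0.1948, 0.2715]
orientation: [2.221, 2.221, 0.0]
wrist_force: [0.4, -0.9, 0.0]
grip_width: 0.5
grasp_force: 0.0
```

```bash
python3 - <<'E'
from h import *
s=state(); print(s['joint_positions'].round(3), R.from_rotvec(s['orientation']).as_matrix().round(3).tolist(),s['tcp_pos'])
d=cam('wrist'); save(d,'w1.png')
E
```

```text
[-0.513  0.114  1.633 -0.     1.394 -0.513] [[-0.0, 1.0, 0.0], [1.0, 0.0, -0.0], [-0.0, 0.0, -1.0]] [ 0.57489298 -0.19477356  0.27151788]
```

View pics/w1.png

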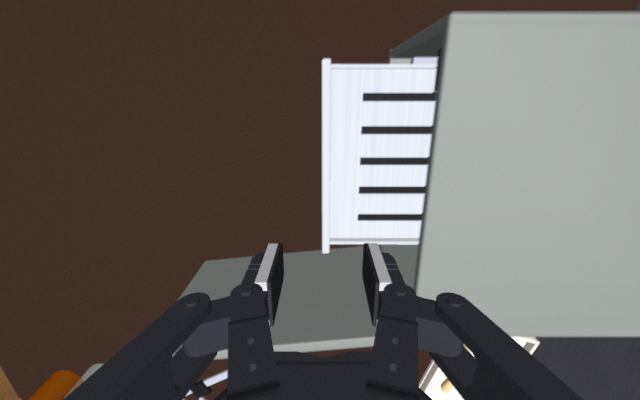

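The wrist view shows the rail as a vertical strip at columns 322–331, rows 60–250. The fingers straddle its column.

```bash
python3 - <<'E'
from h import *
d=cam('wrist')
print(ray(d,[(322,70),(331,70),(322,240),(331,240)],.06).round(4).tolist(), d['o'])
E
```

```text
[[0.578, -0.0796, 0.06], [0.5879, -0.0796, 0.06], [0.5791, -0.2868, 0.06], [0.591, -0.2868, 0.06]] [ 0.57727972 -0.10385299  0.4137506 ]
```

>>> pendant(
  plan=[
    {"d": [0,0,0.02]},
    {"d": [0,0,0.03]},
    {"d": [0,0,0.03]},
    {"d": [0,0,0.03]},
    {"d": [0,0,0.03]},
    {"d": [0,0,0.02]},
    {"d": [0,0,0.02]},
    {"d": [0,0,0.01]},
    {},
  ],
)

```text
time_s: 3.55
tcp_pos: [0.5725, -0.1964, 0.0797]
orientation: [-2.22, -2.219, 0.002]
wrist_force: [-0.5, 0.3, 1.2]
grip_width: 0.503
grasp_force: 0.0
```

>>> pendant(
  plan=[
    {"d": [0,0.01,0]},
    {"d": [0,0,0.015]},
    {"d": [0,0,0.015]},
    {"d": [0,0,0.012]},
    {},
  ],
)

```text
time_s: 4.05
tcp_pos: [0.5817, -0.1954, 0.0362]
orientation: [-2.218, -2.218, 0.002]
wrist_force: [-0.2, -0.0, -0.2]
grip_width: 0.5
grasp_force: 0.0
```

>>> pendant(
  plan=[
    {},
    {},
    {},
    {},
    {},
    {},
    {},
    {},
  ],
  aperture=0.0,
  grip_force=30,
)

```text
time_s: 4.85
tcp_pos: [0.5839, -0.1966, 0.0396]
orientation: [2.221, 2.221, 0.0]
wrist_force: [-2.1, 0.6, 1.7]
grip_width: 0.109
grasp_force: 33.3
```

>>> pendant(
  plan=[
    {"d": [0,-0.01,0]},
    {"d": [0,-0.012,0]},
    {"d": [0,-0.012,0]},
    {"d": [0,-0.012,0]},
    {"d": [0,-0.012,0]},
    {"d": [0,-0.012,0]},
    {"d": [0,-0.012,0]},
    {"d": [0,-0.012,0]},
    {"d": [0,-0.012,0]},
    {"d": [0,-0.01,0]},
    {},
    {},
  ],
)

```text
time_s: 6.05
tcp_pos: [0.4664, -0.1965, 0.0395]
orientation: [-2.22, -2.22, 0.002]
wrist_force: [-1.4, 1.8, 8.2]
grip_width: 0.111
grasp_force: 34.1
```

>>> pendant(
  plan=[
    {},
    {},
    {},
    {"d": [0,0,-0.01]},
    {"d": [0,0,-0.02]},
    {"d": [0,0,-0.03]},
    {"d": [0,0,-0.03]},
    {"d": [0,0,-0.04]},
    {"d": [0,0,-0.04]},
    {"d": [0,0,-0.03]},
    {},
  ],
  aperture=0.5,
)

```text
time_s: 7.15
tcp_pos: [0.4699, -0.1981, 0.2455]
orientation: [2.214, 2.214, 0.002]
wrist_force: [0.5, -1.3, 0.5]
grip_width: 0.501
grasp_force: 0.0
```

```bash
python3 - <<'E'
from h import *
s=state(); print(s['tcp_pos'],s['joint_positions'].round(2))
d=cam('wrist'); save(d,'w2.png'); t=cam('top'); save(t,'t2.png')
E
```

```text
[ 0.46994791 -0.19810623  0.24551506] [-0.62 -0.11  1.9  -0.    1.34 -0.62]
```

View pics/t2.png

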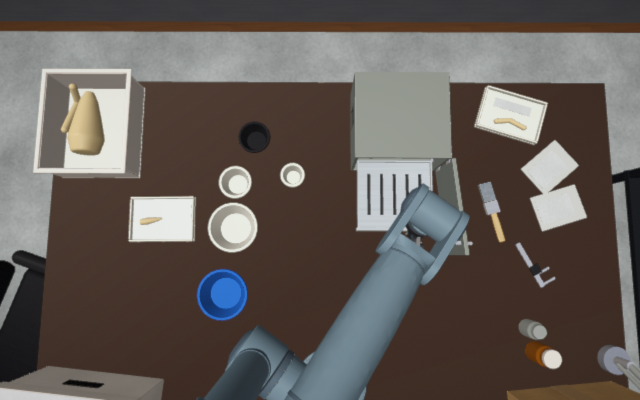

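The shelf is right out, with its rail at row ~231, and all three bowls are where they were. Next I turn the tool 90° and go to the 150 bowl's +y side.

>>> pendant(
  plan=[
    {"turn_vec": [0,0,0.1428]},
    {"turn_vec": [0,0,0.1428]},
    {"turn_vec": [0,0,0.1428]},
    {"turn_vec": [0,0,0.1428]},
    {"turn_vec": [0,0,0.1428]},
    {"turn_vec": [0,0,0.1428]},
    {"turn_vec": [0,0,0.1428]},
    {"turn_vec": [0,0,0.1428]},
    {"turn_vec": [0,0,0.1428]},
    {"turn_vec": [0,0,0.1428]},
    {"turn_vec": [0,0,0.1428]},
    {},
  ],
  aperture=0.4,
)

```text
time_s: 8.45
tcp_pos: [0.4668, -0.1959, 0.2373]
orientation: [-3.139, -0.001, 0.005]
wrist_force: [0.6, 0.1, -0.4]
grip_width: 0.4
grasp_force: 0.0
```

>>> pendant(
  plan=[
    {"d": [0,-0.04,0]},
    {"d": [0,-0.046,0]},
    {"d": [0,-0.046,0]},
    {"d": [0,-0.046,0]},
    {"d": [0,-0.046,0]},
    {"d": [0,-0.046,0]},
    {"d": [0,-0.046,0]},
    {"d": [0,-0.046,0]},
    {"d": [0,-0.046,0]},
    {"d": [0,-0.046,0]},
    {"d": [0,-0.046,0]},
    {"d": [0,-0.03,0]},
  ],
)

```text
time_s: 9.65
tcp_pos: [0.4665, 0.3359, 0.2379]
orientation: [3.141, 0.009, -0.003]
wrist_force: [1.0, 0.4, 0.7]
grip_width: 0.401
grasp_force: 0.0
```

>>> pendant(
  plan=[
    {"d": [0,-0.03,0]},
    {"d": [0,-0.01,0]},
    {},
    {},
  ],
)

```text
time_s: 10.05
tcp_pos: [0.4676, 0.3725, 0.2386]
orientation: [3.14, 0.001, -0.002]
wrist_force: [1.2, -0.4, 0.2]
grip_width: 0.399
grasp_force: 0.0
```

```bash
python3 - <<'E'
from h import *
s=state(); print(s['joint_positions'].round(3), R.from_rotvec(s['orientation']).as_matrix().round(3).tolist(),s['tcp_pos'])
d=cam('wrist'); save(d,'w3.png')
E
```

```text
[ 4.830e-01  1.190e-01  1.688e+00 -1.000e-03  1.336e+00  2.054e+00] [[1.0, 0.001, -0.001], [0.001, -1.0, -0.001], [-0.001, 0.001, -1.0]] [0.4675513  0.37252206 0.23857533]
```

View pics/w3.png

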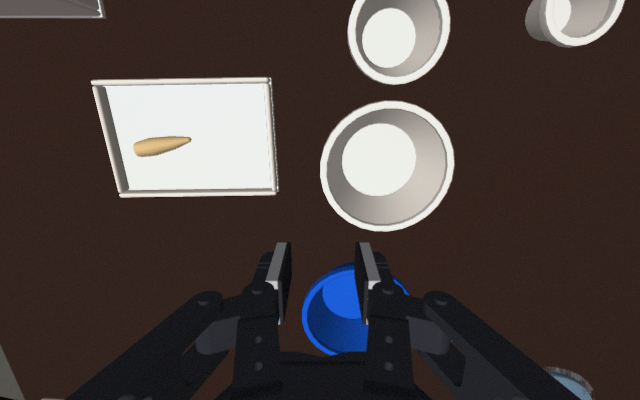

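The 150 bowl's rim is centred at about (387,165) and whole, and the 100 bowl is at about (398,30). I fit the rims from this view.

```bash
python3 - <<'E'
from h import *
d=cam('wrist')
hs={1:.058,2:.054}
for c in bowls(d,smax=60,vmin=110,roi=(310,0,640,240),amin=1500):
    c=c[(c[:,1]>2)&(c[:,0]<637)]
    print(c.min(0),c.max(0),[np.round(circ(d,c,z),4).tolist() for z in(.052,.054,.058)])
E
```

```text
[320 101] [454 231] [[0.4683, 0.3022, 0.1509], [0.4688, 0.3027, 0.15], [0.4699, 0.3035, 0.1482]]
[525   3] [623  46] [[0.644, 0.1312, 0.0959], [0.6434, 0.1327, 0.0954], [0.6423, 0.1357, 0.0942]]
[347   3] [449  84] [[0.6036, 0.2991, 0.0915], [0.6033, 0.2996, 0.091], [0.6026, 0.3005, 0.0899]]
```

>>> pendant(
  plan=[
    {"d": [0.002,-0.002,0.02]},
    {"d": [0,0,0.03]},
    {"d": [0,0,0.03]},
    {"d": [0,0,0.03]},
    {"d": [0,0,0.03]},
    {"d": [0,0,0.02]},
    {"d": [0,0,0.015]},
    {"d": [0,0,0.01]},
    {"d": [0,0,0.005]},
    {},
  ],
)

```text
time_s: 11.15
tcp_pos: [0.4699, 0.3753, 0.0493]
orientation: [3.142, -0.0, 0.0]
wrist_force: [-0.1, -0.0, 0.3]
grip_width: 0.398
grasp_force: 0.0
```

>>> pendant(
  plan=[
    {},
    {},
    {},
    {},
    {},
    {},
    {},
  ],
  aperture=0.0,
  grip_force=30,
)

```text
time_s: 11.85
tcp_pos: [0.4703, 0.376, 0.0502]
orientation: [-3.141, -0.0, -0.002]
wrist_force: [-2.0, 0.5, 6.4]
grip_width: 0.088
grasp_force: 30.6
```

>>> pendant(
  plan=[
    {"d": [0,0,-0.01]},
    {"d": [0,0,-0.02]},
    {"d": [0,0,-0.03]},
    {"d": [0,0,-0.03]},
    {"d": [0,0,-0.02]},
    {},
  ],
)

```text
time_s: 12.45
tcp_pos: [0.4715, 0.3765, 0.163]
orientation: [-3.138, -0.0, -0.009]
wrist_force: [0.4, -1.0, -0.8]
grip_width: 0.087
grasp_force: 28.8
```

>>> pendant(
  plan=[
    {"d": [0.0075,0.02,0]},
    {"d": [0.0075,0.03,0]},
    {"d": [0.0075,0.04,0]},
    {"d": [0.0075,0.045,0]},
    {"d": [0.0075,0.045,0]},
    {"d": [0.0075,0.045,0]},
    {"d": [0.0075,0.045,0]},
    {"d": [0.0075,0.045,0]},
    {"d": [0.0075,0.045,0]},
    {"d": [0.0075,0.045,0]},
    {"d": [0.0075,0.04,0]},
    {"d": [0.0075,0.03,0]},
  ],
)

```text
time_s: 13.65
tcp_pos: [0.5587, -0.1017, 0.1574]
orientation: [-3.141, 0.003, 0.004]
wrist_force: [0.3, 1.3, -1.6]
grip_width: 0.082
grasp_force: 28.9
```

>>> pendant(
  plan=[
    {"d": [0,0.02,0]},
    {"d": [0,0.007,0]},
    {},
    {},
  ],
)

```text
time_s: 14.05
tcp_pos: [0.5592, -0.1254, 0.1584]
orientation: [-3.14, -0.001, 0.002]
wrist_force: [-0.5, 0.4, -0.7]
grip_width: 0.084
grasp_force: 29.0
```

```bash
python3 - <<'E'
from h import *
d=cam('wrist'); save(d,'w4.png')
E
```

```text
(no output)
```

View pics/w4.png

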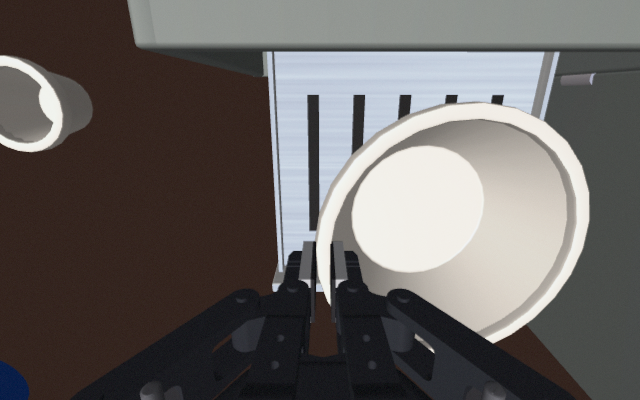

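The bowl is held over the shelf, left of the door and in front of the roof. I lower it.

>>> pendant(
  plan=[
    {"d": [0,0,0.01]},
    {"d": [0,0,0.02]},
    {"d": [0,0,0.02]},
    {"d": [0,0,0.015]},
    {"d": [0,0,0.008]},
    {"d": [0,0,0.003]},
    {"d": [0,0,0.002]},
    {},
  ],
)

```text
time_s: 14.9
tcp_pos: [0.5603, -0.1267, 0.082]
orientation: [3.141, 0.0, 0.002]
wrist_force: [-0.5, 0.1, 0.7]
grip_width: 0.082
grasp_force: 31.5
```

>>> pendant(
  plan=[
    {"d": [0,0,0.001]},
    {},
  ],
)

```text
time_s: 15.1
tcp_pos: [0.5601, -0.1267, 0.0809]
orientation: [3.141, -0.0, 0.002]
wrist_force: [-1.1, 1.3, 2.3]
grip_width: 0.085
grasp_force: 32.2
```

>>> pendant(
  plan=[
    {"d": [0,0,0.0015]},
    {},
  ],
)

```text
time_s: 15.3
tcp_pos: [0.5598, -0.1266, 0.0789]
orientation: [3.141, -0.0, 0.001]
wrist_force: [-1.2, 2.0, 1.4]
grip_width: 0.079
grasp_force: 33.5
```

>>> pendant(
  plan=[
    {},
    {},
    {},
    {"d": [0,0,-0.01]},
    {"d": [0,0,-0.02]},
    {"d": [0,0,-0.03]},
    {"d": [0,0,-0.03]},
    {"d": [0,0,-0.03]},
    {"d": [0,0,-0.03]},
    {"d": [0,-0.01,-0.02]},
    {"d": [0,-0.03,0]},
    {"d": [0,-0.04,0]},
  ],
  aperture=0.35,
)

```text
time_s: 16.5
tcp_pos: [0.5603, -0.0469, 0.2509]
orientation: [3.14, -0.004, 0.005]
wrist_force: [-0.2, 0.5, 0.1]
grip_width: 0.349
grasp_force: 0.0
```

>>> pendant(
  plan=[
    {"d": [0,-0.045,0]},
    {"d": [0,-0.045,0]},
    {"d": [0,-0.045,0]},
    {"d": [0,-0.045,0]},
    {"d": [0,-0.045,0]},
    {"d": [0,-0.045,0]},
    {"d": [0,-0.045,0]},
    {"d": [0,-0.045,0]},
    {"d": [0,-0.03,0]},
    {},
    {},
  ],
)

```text
time_s: 17.6
tcp_pos: [0.5596, 0.3437, 0.2492]
orientation: [3.141, 0.002, 0.0]
wrist_force: [-0.4, -0.6, 0.2]
grip_width: 0.351
grasp_force: 0.0
```

```bash
python3 - <<'E'
from h import *
d=cam('wrist'); t=cam('top'); save(d,'w5.png')
for c in bowls(t,roi=(190,130,340,265)): print([np.round(circ(t,c,z),4).tolist() for z in(.053,)],c.mean(0).round())
for c in bowls(d,smax=60,vmin=110,amin=1500):
    print(c.min(0),c.max(0),[np.round(circ(d,c,z),4).tolist() for z in(.052,.054,.058)])
c=cv2.resize(t['image'][140:260,340:480],(700,600)); cv2.imwrite('pics/t5.png',c[:,:,::-1])
E
```

```text
[[0.6047, 0.2979, 0.0979]] [235. 182.]
[[0.628, 0.1216, 0.073]] [292. 174.]
[ 93 153] [262 256] [[0.5108, 0.5167, 0.1818], [0.5116, 0.5157, 0.1807], [0.5131, 0.5136, 0.1786]]
[319  77] [408 169] [[0.6094, 0.3003, 0.0991], [0.6096, 0.3005, 0.0985], [0.61, 0.3011, 0.0974]]
[481  66] [561 137] [[0.6334, 0.1283, 0.0779], [0.6334, 0.1296, 0.0775], [0.6336, 0.1322, 0.0766]]
```

View pics/t5.png

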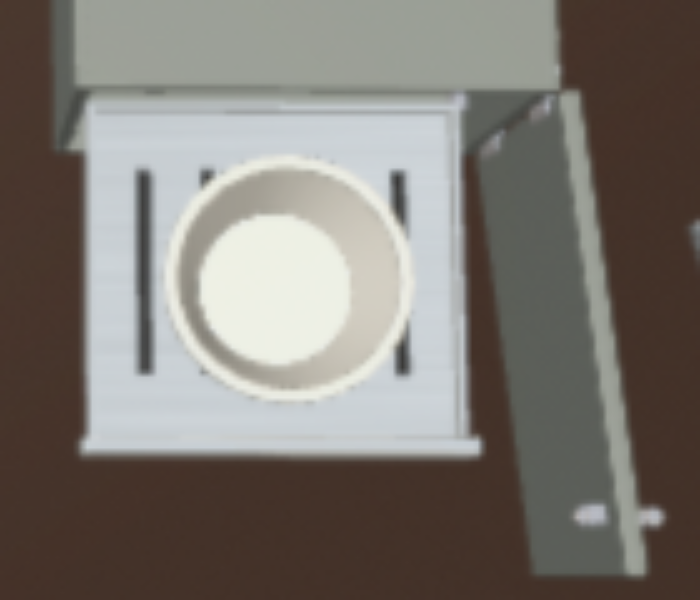

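View pics/w5.png

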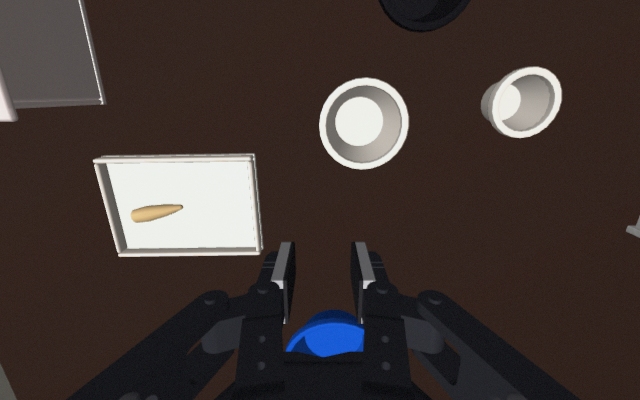

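The 150 bowl stands flat on the shelf, centred at about (288,280) in the crop. The 100 bowl (fitted 98 mm) is at (0.6095,0.3007) and the 75 is unmoved. Next I grasp the 100 on its +y rim.

>>> pendant(
  plan=[
    {"d": [0.02,-0.003,0.02]},
    {"d": [0.03,0,0.03]},
    {"d": [0,0,0.03]},
    {"d": [0,0,0.03]},
    {"d": [0,0,0.03]},
    {"d": [0,0,0.03]},
    {"d": [0,0,0.02]},
    {"d": [0,0,0.01]},
    {"d": [0,0,0.004]},
    {},
  ],
)

```text
time_s: 18.7
tcp_pos: [0.6103, 0.346, 0.0454]
orientation: [-3.141, 0.001, -0.001]
wrist_force: [0.5, 0.5, -0.6]
grip_width: 0.351
grasp_force: 0.0
```

>>> pendant(
  plan=[
    {},
    {},
    {},
    {},
    {},
    {},
    {},
  ],
  aperture=0.0,
  grip_force=30,
)

```text
time_s: 19.4
tcp_pos: [0.6107, 0.3471, 0.0464]
orientation: [-3.14, -0.0, -0.004]
wrist_force: [-0.2, 0.0, 5.0]
grip_width: 0.098
grasp_force: 28.4
```

>>> pendant(
  plan=[
    {"d": [0,0,-0.01]},
    {"d": [0,0,-0.02]},
    {"d": [0,0,-0.03]},
    {"d": [0,0,-0.03]},
    {"d": [0,0,-0.03]},
    {},
  ],
)

```text
time_s: 20.0
tcp_pos: [0.6122, 0.3475, 0.1708]
orientation: [-3.138, -0.0, -0.014]
wrist_force: [0.6, 1.0, -0.3]
grip_width: 0.094
grasp_force: 27.6
```

>>> pendant(
  plan=[
    {"d": [-0.006,0.02,0]},
    {"d": [-0.006,0.03,0]},
    {"d": [-0.006,0.04,0]},
    {"d": [-0.006,0.045,0]},
    {"d": [-0.006,0.045,0]},
    {"d": [-0.006,0.045,0]},
    {"d": [-0.006,0.045,0]},
    {"d": [-0.006,0.04,0]},
    {"d": [-0.004,0.03,0]},
    {"d": [0,0.01,0]},
    {},
    {},
  ],
)

```text
time_s: 21.2
tcp_pos: [0.5575, -0.0026, 0.1642]
orientation: [-3.141, -0.001, 0.002]
wrist_force: [0.4, 0.2, -1.1]
grip_width: 0.094
grasp_force: 27.7
```

```bash
python3 - <<'E'
from h import *
d=cam('wrist'); save(d,'w6.png'); print(proj(d,[.56,-.198,.086]))
t=cam('top'); save(t,'t6.png')
E
```

```text
[[573.90227547 202.20755647]]
```

View pics/w6.png

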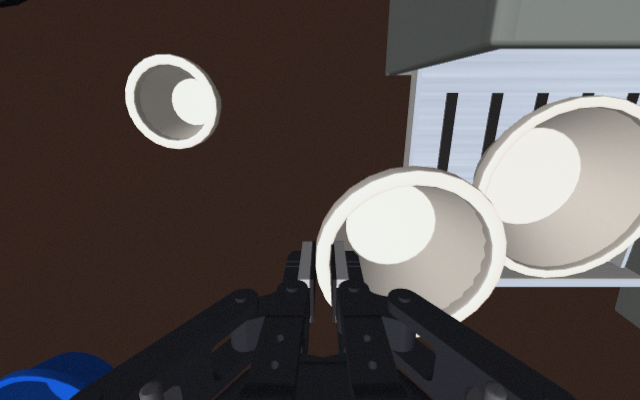

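The carried 100 bowl is level. The 150's outer rim passes (600,97), (520,130), (478,172), (475,195) and (548,277).

```bash
python3 - <<'E'
from h import *
d=cam('wrist'); print(state()['tcp_pos'].round(4))
c=np.array([(600,97),(535,119),(503,148),(479,180),(475,195),(548,277),(580,274)])
print(circ(d,c,.086), ray(d,c,.086).round(3).tolist())
t=cam('top')
for c in bowls(t,roi=(180,100,350,265)): print(np.round(circ(t,c,.053),4).tolist())
E
```

```text
[ 0.5577 -0.0022  0.1645]
(np.float64(0.5641406217463527), np.float64(-0.19390549532312862), np.float64(0.1475782883785792)) [[0.639, -0.195, 0.086], [0.624, -0.152, 0.086], [0.603, -0.134, 0.086], [0.578, -0.12, 0.086], [0.566, -0.119, 0.086], [0.492, -0.194, 0.086], [0.495, -0.221, 0.086]]
[0.491, 0.4437, 0.0995]
[0.628, 0.1217, 0.0728]
```

>>> pendant(
  plan=[
    {"d": [0.004,0.02,0]},
    {"d": [0,0.035,0]},
    {"d": [0,0.04,0]},
    {"d": [0,0.035,0]},
    {"d": [0,0.02,0]},
    {"d": [0,0.004,0]},
    {},
    {},
  ],
)

```text
time_s: 22.2
tcp_pos: [0.5617, -0.1562, 0.1646]
orientation: [-3.141, -0.002, 0.001]
wrist_force: [-0.3, -0.1, -0.9]
grip_width: 0.094
grasp_force: 27.7
```

>>> pendant(
  plan=[
    {"d": [0,0,0.015]},
    {"d": [0,0,0.02]},
    {"d": [0,0,0.02]},
    {"d": [0,0,0.012]},
    {"d": [0,0,0.006]},
    {"d": [0,0,0.004]},
    {"d": [0,0,0.002]},
    {},
  ],
)

```text
time_s: 23.0
tcp_pos: [0.5621, -0.1577, 0.0862]
orientation: [3.141, 0.0, 0.001]
wrist_force: [-0.7, 0.6, -1.3]
grip_width: 0.094
grasp_force: 27.7
```

>>> pendant(
  plan=[
    {"d": [0,0,0.003]},
    {"d": [0,0,0.002]},
    {"d": [0,0,0.001]},
    {},
  ],
)

```text
time_s: 23.4
tcp_pos: [0.5618, -0.1576, 0.0799]
orientation: [3.142, -0.0, 0.0]
wrist_force: [-0.5, 1.3, -0.6]
grip_width: 0.091
grasp_force: 27.9
```

>>> pendant(
  plan=[
    {},
    {},
    {},
    {"d": [0,0,-0.01]},
    {"d": [0,0,-0.02]},
    {"d": [0,0,-0.03]},
    {"d": [0,0,-0.03]},
    {"d": [0,0,-0.03]},
    {"d": [0,0,-0.03]},
    {"d": [0,-0.01,-0.02]},
    {"d": [0,-0.03,0]},
    {"d": [0,-0.04,0]},
  ],
  aperture=0.22,
)

```text
time_s: 24.6
tcp_pos: [0.5623, -0.0779, 0.252]
orientation: [3.14, -0.004, 0.005]
wrist_force: [0.4, 0.2, 0.2]
grip_width: 0.219
grasp_force: 0.0
```

>>> pendant(
  plan=[
    {"d": [0.004,-0.045,0]},
    {"d": [0.004,-0.045,0]},
    {"d": [0.004,-0.045,0]},
    {"d": [0.004,-0.045,0]},
    {"d": [0.004,-0.04,0]},
    {"d": [0,-0.02,0]},
    {},
    {},
  ],
  aperture=0.3,
)

```text
time_s: 25.4
tcp_pos: [0.5817, 0.1624, 0.2503]
orientation: [3.141, 0.001, 0.001]
wrist_force: [-0.6, -0.6, -0.3]
grip_width: 0.299
grasp_force: 0.0
```

```bash
python3 - <<'E'
from h import *
d=cam('wrist'); t=cam('top'); print(state()['tcp_pos'].round(4))
for c in bowls(t,roi=(180,100,350,265)): print(np.round(circ(t,c,.053),4).tolist())
for c in bowls(d,smax=60,vmin=110,amin=1500):
    print(c.min(0),c.max(0),[np.round(circ(d,c,z),4).tolist() for z in(.052,)])
c=np.hstack([cv2.resize(t['image'][150:250,350:430],(400,500)),cv2.resize(d['image'],(400,500))]); cv2.imwrite('pics/t7.png',c[:,:,::-1])
E
```

```text
[0.5819 0.1614 0.2502]
[0.491, 0.4436, 0.0996]
[0.6271, 0.1143, 0.0585]
[  0 170] [141 270] [[0.5079, 0.485, 0.1718]]
[492 101] [639 261] [[0.5511, -0.1411, 0.205]]
[326  89] [392 156] [[0.6333, 0.1238, 0.0736]]
```

View pics/t7.png

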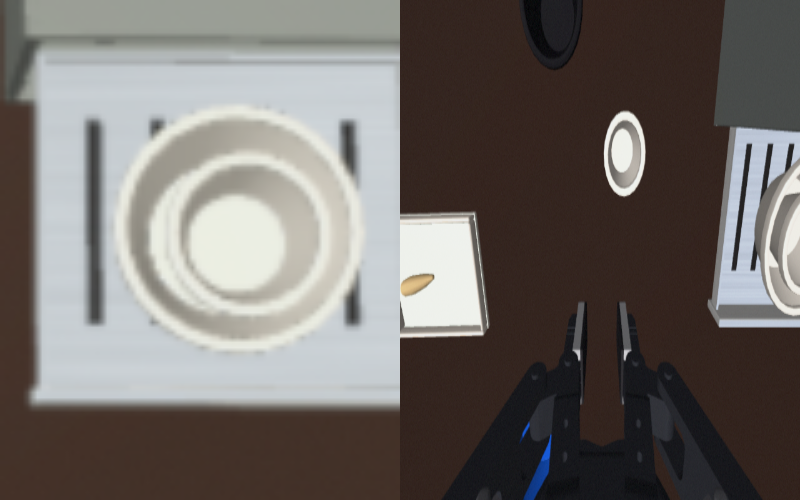

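The left half shows the 100 nested inside the 150, offset slightly to -y as planned. In the right half the 75 is clear in the wrist view, and I fit it at (0.633,0.124).

>>> pendant(
  plan=[
    {"d": [0.02,0.004,0.02]},
    {"d": [0.031,0,0.03]},
    {"d": [0,0,0.03]},
    {"d": [0,0,0.03]},
    {"d": [0,0,0.03]},
    {"d": [0,0,0.03]},
    {"d": [0,0,0.02]},
    {"d": [0,0,0.01]},
    {"d": [0,0,0.006]},
    {},
  ],
)

```text
time_s: 26.5
tcp_pos: [0.633, 0.1579, 0.0439]
orientation: [3.142, -0.001, 0.0]
wrist_force: [0.3, 0.2, 0.6]
grip_width: 0.301
grasp_force: 0.0
```

>>> pendant(
  plan=[
    {},
    {},
    {},
    {},
    {},
    {},
    {},
  ],
  aperture=0.0,
  grip_force=30,
)

```text
time_s: 27.2
tcp_pos: [0.6338, 0.1588, 0.0452]
orientation: [-3.141, -0.0, -0.004]
wrist_force: [0.2, 1.1, 5.6]
grip_width: 0.079
grasp_force: 28.0
```

>>> pendant(
  plan=[
    {"d": [0,0,-0.01]},
    {"d": [0,0,-0.02]},
    {"d": [0,0,-0.03]},
    {"d": [0,0,-0.03]},
    {"d": [0,0,-0.03]},
    {"d": [-0.01,0,0]},
    {"d": [-0.02,0,0]},
    {"d": [-0.02,0,0]},
    {"d": [-0.02,0,0]},
    {},
  ],
)

```text
time_s: 28.2
tcp_pos: [0.5597, 0.1586, 0.1622]
orientation: [3.141, 0.001, -0.006]
wrist_force: [0.2, 0.2, -0.2]
grip_width: 0.079
grasp_force: 27.1
```

>>> pendant(
  plan=[
    {"d": [0,0.02,-0.01]},
    {"d": [0,0.035,-0.02]},
    {"d": [0,0.04,-0.02]},
    {"d": [0,0.04,0]},
    {"d": [0,0.035,0]},
    {"d": [0,0.02,0]},
    {},
    {},
  ],
)

```text
time_s: 29.0
tcp_pos: [0.5628, -0.0316, 0.2133]
orientation: [-3.141, 0.002, 0.001]
wrist_force: [0.4, -0.6, -0.2]
grip_width: 0.079
grasp_force: 27.2
```

```bash
python3 - <<'E'
from h import *
d=cam('wrist'); save(d,'w8.png'); print(state()['tcp_pos'].round(4))
E
```

```text
[ 0.5627 -0.031   0.2134]
```

View pics/w8.png

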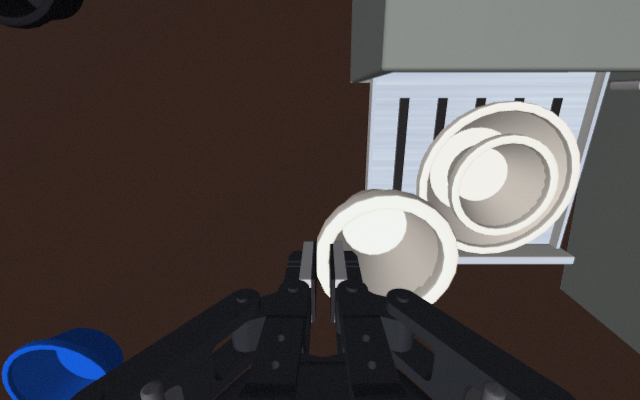

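The 100's outer rim passes (449,192), (520,134), (558,175) and (495,236). The 150's passes (417,185), (515,101), (580,160) and (480,253). The 75 is held level.

```bash
python3 - <<'E'
from h import *
d=cam('wrist'); im=d['image'].astype(int)
c100=np.array([(449,192),(462,163),(520,134),(545,145),(558,175),(530,222),(495,236)])
c150=np.array([(417,185),(515,101),(580,160),(480,253)])
for c,z in((c100,.087),(c150,.086)):
    x,y,D=circ(d,c,z); P=ray(d,c,z)
    print(round(x,4),round(y,4),round(D,4),(np.hypot(P[:,0]-x,P[:,1]-y)*1e3).round(1))
E
```

```text
0.5621 -0.1989 0.0995 [50.6 48.5 50.1 50.  50.1 48.5 50.6]
0.5659 -0.1931 0.1493 [75.2 74.  75.2 74.2]
```

>>> pendant(
  plan=[
    {"d": [0,0.02,0]},
    {"d": [0,0.035,0]},
    {"d": [0,0.035,0]},
    {"d": [0,0.03,0]},
    {"d": [0,0.013,0]},
    {"d": [0,0.003,0]},
    {},
    {},
  ],
)

```text
time_s: 29.9
tcp_pos: [0.5628, -0.1661, 0.2137]
orientation: [-3.141, -0.002, 0.0]
wrist_force: [-0.4, -0.3, -1.5]
grip_width: 0.079
grasp_force: 27.2
```

>>> pendant(
  plan=[
    {"d": [0,0,0.02]},
    {"d": [0,0,0.025]},
    {"d": [0,0,0.025]},
    {"d": [0,0,0.02]},
    {"d": [0,0,0.015]},
    {"d": [0,0,0.008]},
    {},
    {},
  ],
)

```text
time_s: 30.7
tcp_pos: [0.5634, -0.1676, 0.1017]
orientation: [3.141, 0.001, 0.002]
wrist_force: [-0.4, 0.3, 0.2]
grip_width: 0.081
grasp_force: 27.2
```

>>> pendant(
  plan=[
    {"d": [0,0,0.004]},
    {"d": [0,0,0.004]},
    {"d": [0,0,0.002]},
    {},
  ],
)

```text
time_s: 31.1
tcp_pos: [0.5625, -0.1675, 0.0904]
orientation: [-3.141, 0.0, 0.001]
wrist_force: [-0.5, -0.3, 0.5]
grip_width: 0.081
grasp_force: 27.2
```

>>> pendant(
  plan=[
    {"d": [0,0,0.002]},
    {},
  ],
)

```text
time_s: 31.3
tcp_pos: [0.5626, -0.1675, 0.0886]
orientation: [-3.141, 0.0, 0.0]
wrist_force: [-0.2, -0.1, -0.7]
grip_width: 0.078
grasp_force: 27.2
```

>>> pendant(
  plan=[
    {},
    {},
    {},
    {},
    {"d": [0,0,-0.005]},
    {"d": [0,0,-0.01]},
    {"d": [0,0,-0.03]},
    {"d": [0,0,-0.03]},
    {"d": [0,0,-0.03]},
    {"d": [0,0,-0.03]},
    {"d": [0,-0.03,-0.03]},
    {"d": [0,-0.04,0]},
  ],
  aperture=0.2,
)

```text
time_s: 32.5
tcp_pos: [0.5653, -0.0989, 0.2607]
orientation: [3.137, -0.005, 0.016]
wrist_force: [0.8, 0.6, 0.2]
grip_width: 0.198
grasp_force: 0.0
```

>>> pendant(
  plan=[
    {"d": [0,-0.045,0]},
    {"d": [0,-0.045,0]},
    {"d": [0,-0.04,0]},
    {},
    {},
  ],
  aperture=0.0,
)

```text
time_s: 33.0
tcp_pos: [0.5628, 0.0331, 0.2547]
orientation: [3.141, 0.003, 0.002]
wrist_force: [-0.3, -0.7, -0.2]
grip_width: 0.003
grasp_force: 0.0
```

```bash
python3 - <<'E'
from h import *
d=cam('wrist'); t=cam('top'); s=cam('scene'); print(state()['tcp_pos'].round(4),state()['joint_positions'].round(2))
save(d,'w9.png')
c=np.hstack([cv2.resize(t['image'][150:250,350:430],(400,500),interpolation=cv2.INTER_CUBIC),cv2.resize(d['image'][60:300,440:640],(400,480))[:500].copy() if 0 else cv2.resize(d['image'][50:300,440:640],(400,500),interpolation=cv2.INTER_CUBIC)]); cv2.imwrite('pics/n9.png',c[:,:,::-1])
E
```

```text
[0.5629 0.0314 0.2542] [-0.15  0.02  1.76 -0.    1.36  1.43]
```

View pics/n9.png

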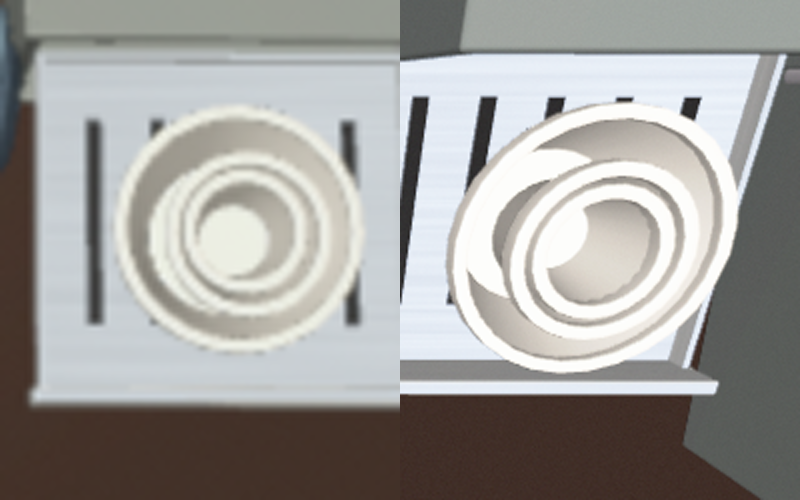

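The nest is right: three concentric level rims, 75 inside 100 inside 150, with the rail at row ~400 of the left half. Now I push the shelf home, first with the tool upright.

>>> pendant(
  plan=[
    {"d": [-0.014,0.02,0]},
    {"d": [-0.02,0.03,0]},
    {"d": [-0.02,0.035,0]},
    {"d": [-0.02,0.035,0]},
    {"d": [-0.02,0.035,0]},
    {"d": [-0.02,0.035,0]},
    {"d": [-0.02,0.03,0]},
    {"d": [-0.004,0.008,0]},
    {},
  ],
)

```text
time_s: 34.05
tcp_pos: [0.424, -0.1972, 0.254]
orientation: [3.142, -0.007, 0.001]
wrist_force: [-0.3, 0.3, -1.0]
grip_width: 0.001
grasp_force: 0.0
```

>>> pendant(
  plan=[
    {"d": [0,0,0.03]},
    {"d": [0,0,0.04]},
    {"d": [0,0,0.04]},
    {"d": [0,0,0.04]},
    {"d": [0,0,0.03]},
    {"d": [0,0,0.02]},
    {"d": [0,0,0.01]},
    {},
    {},
  ],
)

```text
time_s: 34.95
tcp_pos: [0.4256, -0.1958, 0.0447]
orientation: [3.141, 0.001, 0.002]
wrist_force: [1.7, 0.8, 0.0]
grip_width: 0.001
grasp_force: 0.0
```

>>> pendant(
  plan=[
    {"d": [0.01,0,0.003]},
    {"d": [0.008,0,0]},
    {"d": [0.006,0,0]},
    {"d": [0.006,0,0]},
    {"d": [0.008,0,0]},
    {"d": [0.01,0,0]},
    {"d": [0.01,0,0]},
    {"d": [0.01,0,0]},
    {"d": [0.01,0,0]},
    {"d": [0.01,0,0]},
    {"d": [0.008,0,0]},
    {"d": [0.005,0,0]},
  ],
)

```text
time_s: 36.15
tcp_pos: [0.5266, -0.1955, 0.0407]
orientation: [3.142, 0.0, 0.0]
wrist_force: [-2.6, 0.2, 1.0]
grip_width: 0.003
grasp_force: 1.1
```

The shelf is moving, with a 2.6 N reaction. I back off, tilt the fingers forward about 46°, and check the pose.

>>> pendant(
  plan=[
    {"d": [-0.02,0,0]},
    {"d": [-0.015,0,-0.01]},
    {"turn_vec": [0,0.1,0]},
    {"turn_vec": [0,0.1,0]},
    {"turn_vec": [0,0.1,0]},
    {"turn_vec": [0,0.1,0]},
    {"turn_vec": [0,0.1,0]},
    {"turn_vec": [0,0.1,0]},
    {"turn_vec": [0,0.1,0]},
    {"turn_vec": [0,0.1,0]},
    {},
    {},
  ],
)

```text
time_s: 37.35
tcp_pos: [0.4909, -0.1947, 0.0503]
orientation: [-2.909, -0.001, -1.172]
wrist_force: [-1.0, -0.3, -0.4]
grip_width: -0.0
grasp_force: 0.0
```

```bash
python3 - <<'E'
from h import *
s=state(); print(s['tcp_pos'].round(4),R.from_rotvec(s['orientation']).as_matrix().round(3).tolist(),s['joint_positions'].round(2),tool([.1,0,0]).round(4),tool([0,0,-.01]).round(4))
E
```

```text
[ 0.4909 -0.1947  0.0503] [[0.721, 0.002, 0.693], [-0.001, -1.0, 0.005], [0.693, -0.005, -0.721]] [-0.87  0.03  2.36  1.26  0.59 -0.34] [0.0721 0.0002 0.0693] [-0.0069  0.      0.0072]
```

>>> pendant(
  plan=[
    {"d": [-0.0083,0,0.0087]},
    {"d": [0.0072,0,0.0069]},
    {"d": [0.0072,0,0.0069]},
    {"d": [0.0072,0,0.0069]},
    {"d": [0.0072,0,0.0069]},
    {"d": [0.0036,0,0.0035]},
    {"d": [0.0058,0,0.0055]},
    {"d": [0.0072,0,0.0069]},
    {"d": [0.0072,0,0.0069]},
    {"d": [0.0072,0,0.0069]},
    {"d": [0.0072,0,0.0069]},
    {"d": [0.0072,0,0.0069]},
  ],
)

```text
time_s: 38.55
tcp_pos: [0.5945, -0.1941, 0.0386]
orientation: [-2.909, -0.002, -1.174]
wrist_force: [-1.9, -2.2, -0.2]
grip_width: 0.0
grasp_force: 1.3
```

>>> pendant(
  plan=[
    {"d": [0.0072,0,0.0069]},
    {"d": [0.0072,0,0.0069]},
    {"d": [0.0072,0,0.0069]},
    {"d": [0.0072,0,0.0069]},
    {"d": [0.0036,0,0.0035]},
    {},
  ],
)

```text
time_s: 39.15
tcp_pos: [0.6397, -0.1936, 0.0393]
orientation: [-2.907, -0.004, -1.176]
wrist_force: [-0.1, 0.5, 0.2]
grip_width: 0.004
grasp_force: 0.0
```

>>> pendant(
  plan=[
    {"d": [0.0022,0,0.0021]},
    {"d": [0.0022,0,0.0021]},
    {"d": [0.0014,0,0.0014]},
  ],
)

```text
time_s: 39.45
tcp_pos: [0.6467, -0.1935, 0.0388]
orientation: [-2.908, -0.003, -1.174]
wrist_force: [-2.8, 2.1, 1.8]
grip_width: -0.0
grasp_force: 1.1
```

>>> pendant(
  plan=[
    {"d": [0.0014,0,0.0014]},
    {"d": [0.0014,0,0.0014]},
  ],
)

```text
time_s: 39.65
tcp_pos: [0.6507, -0.1936, 0.0387]
orientation: [-2.908, -0.003, -1.174]
wrist_force: [-2.5, 1.6, 1.0]
grip_width: -0.001
grasp_force: 1.1
```

>>> pendant(
  plan=[
    {"d": [0.0014,0,0.0014]},
    {},
  ],
)

```text
time_s: 39.85
tcp_pos: [0.6529, -0.194, 0.0388]
orientation: [-2.908, -0.002, -1.175]
wrist_force: [-0.5, 0.4, -0.6]
grip_width: 0.001
grasp_force: 0.0
```

>>> pendant(
  plan=[
    {"d": [0.0014,0,0.0014]},
    {"d": [0.0007,0,0.0007]},
  ],
)

```text
time_s: 40.05
tcp_pos: [0.6547, -0.1941, 0.0384]
orientation: [-2.909, -0.002, -1.173]
wrist_force: [-26.4, 1.4, 16.7]
grip_width: -0.004
grasp_force: 13.5
```

>>> pendant(
  plan=[
    {"d": [0.0014,0,0.0014]},
    {"d": [0.0007,0,0.0007]},
  ],
)

```text
time_s: 40.25
tcp_pos: [0.6551, -0.1941, 0.0379]
orientation: [-2.911, -0.002, -1.17]
wrist_force: [-62.4, 2.8, 40.9]
grip_width: 0.002
grasp_force: 30.7
```

The stop is reached, so the shelf is home: the contact corner is at x≈0.663. I back off and stand the tool up again.

>>> pendant(
  plan=[
    {"d": [-0.004,0,-0.004]},
    {"d": [-0.0144,0,-0.0138]},
    {"d": [-0.0216,0,-0.0207]},
    {"d": [-0.0216,0,-0.0207]},
    {"d": [-0.0216,0,-0.0207]},
    {"d": [-0.0216,0,-0.0207]},
    {"d": [0.01,0,-0.01]},
    {"d": [0.02,0,-0.02]},
    {"d": [0.02,0,-0.02]},
    {"d": [0.02,0,-0.02]},
    {},
  ],
)

```text
time_s: 41.35
tcp_pos: [0.5173, -0.1971, 0.1426]
orientation: [2.907, 0.006, 1.186]
wrist_force: [-0.1, 0.2, 0.9]
grip_width: -0.0
grasp_force: 0.0
```

>>> pendant(
  plan=[
    {"turn_vec": [0,-0.1,0]},
    {"turn_vec": [0,-0.1,0]},
    {"turn_vec": [0,-0.1,0]},
    {"turn_vec": [0,-0.1,0]},
    {"turn_vec": [0,-0.1,0]},
    {"turn_vec": [0,-0.1,0]},
    {"turn_vec": [0,-0.1,0]},
    {"turn_vec": [0,-0.06,0]},
    {},
    {},
  ],
)

```text
time_s: 42.35
tcp_pos: [0.5148, -0.1943, 0.1362]
orientation: [-3.136, -0.006, -0.012]
wrist_force: [-0.1, 1.0, 0.2]
grip_width: 0.003
grasp_force: 0.0
```

```bash
python3 - <<'E'
from h import *
s=state(); print(s['tcp_pos'].round(4),R.from_rotvec(s['orientation']).as_matrix().round(3).tolist(),s['joint_positions'].round(2))
t=cam('top')
k=t['image'].astype(int); 
# shelf-white column profile in front of the cupboard
for u in (365,375): print([int(v) for v in k[150:200:3,u].mean(1)])
sc=cam('scene'); print(proj(sc,[[.663,-.09,.06]]),proj(t,[[.655,-.1,.19],[.663,-.1,.06]]))
for c in bowls(t,roi=(340,166,440,250),amin=20): print('white in front',c.min(0),c.max(0))
E
```

```text
[ 0.5148 -0.1943  0.1362] [[1.0, 0.004, 0.008], [0.004, -1.0, 0.005], [0.008, -0.005, -1.0]] [-0.57  0.12  1.89  0.01  1.13  0.99]
[156, 156, 156, 203, 182, 206, 126, 59, 56, 56, 56, 56, 55, 55, 56, 55, 55]
[155, 156, 153, 203, 207, 207, 127, 59, 55, 55, 55, 55, 56, 55, 55, 56, 54]
[[299.03967202 262.36585646]] [[368.41347694 156.67485595]
 [363.87360825 163.3354545 ]]
```

Only the rail's face shows below the roof (rows 159–168). The travel was 0.202 m, so the shelf is home. Now I lift over the door to its outer side.

>>> pendant(
  plan=[
    {"d": [0,0,-0.03]},
    {"d": [0,0,-0.04]},
    {"d": [0,0,-0.04]},
    {},
  ],
)

```text
time_s: 42.85
tcp_pos: [0.5166, -0.197, 0.2542]
orientation: [3.139, 0.005, 0.03]
wrist_force: [1.1, -1.3, 1.1]
grip_width: 0.002
grasp_force: 0.0
```

>>> pendant(
  plan=[
    {"d": [-0.01,0.025,0]},
    {"d": [-0.0154,0.038,0]},
    {"d": [-0.0154,0.038,0]},
    {"d": [-0.0154,0.038,0]},
    {"d": [-0.0154,0.038,0]},
    {"d": [-0.0154,0.038,0]},
    {"d": [-0.0154,0.035,0]},
    {"d": [-0.004,0.018,0]},
    {"d": [0,0,0.03]},
    {"d": [0,0,0.04]},
    {"d": [0,0,0.03]},
    {},
  ],
)

```text
time_s: 44.05
tcp_pos: [0.4076, -0.4593, 0.1394]
orientation: [-3.128, -0.005, -0.004]
wrist_force: [-0.6, 0.3, 0.2]
grip_width: 0.001
grasp_force: 0.0
```

>>> pendant(
  plan=[
    {"d": [0,-0.015,0]},
    {"d": [0,-0.015,0]},
    {"d": [0,-0.015,0]},
    {"d": [0,-0.015,0]},
    {"d": [0,-0.015,0]},
    {"d": [0,-0.015,0]},
    {"d": [0,-0.015,0]},
    {"d": [0,-0.013,0]},
    {"d": [0.002,-0.018,0]},
    {"d": [0.002,-0.018,0]},
    {"d": [0.002,-0.019,0]},
    {"d": [0.002,-0.019,0]},
  ],
)

```text
time_s: 45.25
tcp_pos: [0.4171, -0.2693, 0.146]
orientation: [-3.137, -0.005, -0.013]
wrist_force: [1.0, -0.3, 0.8]
grip_width: -0.0
grasp_force: 0.4
```

>>> pendant(
  plan=[
    {"d": [0.007,-0.017,0]},
    {"d": [0.007,-0.017,0]},
    {"d": [0.008,-0.017,0]},
    {"d": [0.008,-0.017,0]},
    {"d": [0.01,-0.012,0]},
    {"d": [0.012,-0.012,0]},
    {"d": [0.014,-0.012,0]},
    {"d": [0.014,-0.012,0]},
    {},
  ],
)

```text
time_s: 46.15
tcp_pos: [0.497, -0.1527, 0.1469]
orientation: [-3.137, -0.01, -0.012]
wrist_force: [-0.1, 0.6, -0.3]
grip_width: 0.003
grasp_force: 0.0
```

```bash
python3 - <<'E'
from h import *
t=cam('top'); save(t,'t10.png')
E
```

>>> pendant(
  plan=[
    {"d": [0.015,-0.013,0]},
    {"d": [0.015,-0.013,0]},
    {"d": [0.015,-0.013,0]},
    {"d": [0.015,-0.013,0]},
    {"d": [0.013,-0.004,0]},
    {"d": [0.013,-0.004,0]},
    {"d": [0.01,-0.003,0]},
    {},
  ],
)

```text
time_s: 47.0
tcp_pos: [0.5925, -0.0915, 0.1481]
orientation: [-3.137, -0.006, -0.012]
wrist_force: [-0.6, -0.2, -0.6]
grip_width: -0.001
grasp_force: 0.0
```

>>> pendant(
  plan=[
    {"d": [0.005,0,0]},
    {"d": [0.005,0,0]},
  ],
)

```text
time_s: 47.2
tcp_pos: [0.6019, -0.0917, 0.1482]
orientation: [-3.137, -0.004, -0.011]
wrist_force: [0.8, 0.2, -0.6]
grip_width: 0.004
grasp_force: 0.1
```

>>> pendant(
  plan=[
    {"d": [0.004,0,0]},
    {"d": [0.004,0,0]},
  ],
)

```text
time_s: 47.4
tcp_pos: [0.6104, -0.0916, 0.1484]
orientation: [-3.137, -0.005, -0.012]
wrist_force: [-0.3, -0.6, 0.2]
grip_width: -0.001
grasp_force: 0.1
```

>>> pendant(
  plan=[
    {"d": [0.004,0,0]},
    {"d": [0.004,0,0]},
  ],
)

```text
time_s: 47.6
tcp_pos: [0.6185, -0.0914, 0.1484]
orientation: [-3.137, -0.005, -0.012]
wrist_force: [0.6, -0.0, 0.1]
grip_width: 0.0
grasp_force: 0.2
```

>>> pendant(
  plan=[
    {"d": [0.003,0,0]},
    {"d": [0.003,0,0]},
  ],
)

```text
time_s: 47.8
tcp_pos: [0.6235, -0.0912, 0.1483]
orientation: [-3.137, -0.006, -0.007]
wrist_force: [-7.0, 1.5, 4.7]
grip_width: -0.003
grasp_force: 3.7
```

>>> pendant(
  plan=[
    {"d": [0.002,0,0]},
    {"d": [0.002,0,0]},
  ],
)

```text
time_s: 48.0
tcp_pos: [0.6268, -0.0911, 0.1484]
orientation: [-3.137, -0.006, -0.005]
wrist_force: [-2.2, 1.4, 0.4]
grip_width: 0.0
grasp_force: 1.2
```

>>> pendant(
  plan=[
    {"d": [0.003,0,0]},
    {"d": [0.003,0,0]},
  ],
)

```text
time_s: 48.2
tcp_pos: [0.6344, -0.0914, 0.1486]
orientation: [-3.138, -0.005, -0.012]
wrist_force: [-10.7, -0.4, 3.1]
grip_width: 0.001
grasp_force: 5.5
```

>>> pendant(
  plan=[
    {"d": [0.002,0,0]},
    {"d": [0.002,0,0]},
  ],
)

```text
time_s: 48.4
tcp_pos: [0.6344, -0.0913, 0.1485]
orientation: [-3.137, -0.006, 0.008]
wrist_force: [-27.4, -0.3, 16.6]
grip_width: 0.003
grasp_force: 13.9
```

A 7 N peak, a drop, then a hard stop 12 mm further on means the catch was passed and the door is seated. I retreat and check from the cameras.

>>> pendant(
  plan=[
    {"d": [-0.005,0,0]},
    {"d": [-0.02,0,0]},
    {"d": [-0.03,0,0]},
    {"d": [-0.04,0,-0.02]},
    {"d": [-0.03,-0.04,-0.03]},
    {"d": [0,-0.045,-0.03]},
    {"d": [0,-0.045,-0.02]},
    {"d": [0,-0.04,0]},
    {"d": [0,-0.03,0]},
    {},
    {},
  ],
)

```text
time_s: 49.5
tcp_pos: [0.5164, 0.0991, 0.242]
orientation: [-3.138, -0.007, -0.013]
wrist_force: [-0.2, 0.0, -0.9]
grip_width: 0.003
grasp_force: 0.0
```

```bash
python3 - <<'E'
from h import *
t=cam('top'); s=cam('scene'); save(t,'tf.png')
# front edge of grey top (roof + door) along the width, door top z=.186
g=t['image'].astype(int).mean(2)
for y in (-.09,-.15,-.2,-.26,-.31):
    u=proj(t,[.64,y,.186])[0]; col=g[140:185,int(round(u[0]))]
    print(y,[int(v) for v in col[8:40:1]])
def bright(z,P): return ray(t,P,z)
c=bowls(t,roi=(330,60,470,260),smax=40,vmin=135,amin=500)
for k in c:
    b=k[np.abs(k[:,0]-k[:,0].mean())<45]
    rows={int(u):int(b[b[:,0]==u,1].max()) for u in range(358,448,15) if (b[:,0]==u).any()}
    print(rows,k.min(0),k.max(0))
hsv=cv2.cvtColor(t['image'],cv2.COLOR_RGB2HSV)
m=((hsv[...,0]>8)&(hsv[...,0]<25)&(hsv[...,1]>100)&(hsv[...,2]>130))
P=cv2.imread('pics/top0.png'); h0=cv2.cvtColor(P,cv2.COLOR_BGR2HSV)
m0=((h0[...,0]>8)&(h0[...,0]<25)&(h0[...,1]>100)&(h0[...,2]>130))
for r in ((480,205,510,245),(135,210,175,230)):
    f=lambda q:np.argwhere(q[r[1]:r[3],r[0]:r[2]]).mean(0).round(1); print('brush/tooth shift',f(m),f(m0))
E
```

```text
-0.09 [156, 156, 156, 156, 156, 156, 156, 157, 156, 130, 171, 161, 158, 152, 88, 70, 70, 69, 67, 66, 66, 65, 65, 65, 67, 69, 60, 57, 56, 57, 64, 75]
-0.15 [156, 156, 156, 156, 156, 156, 156, 156, 153, 126, 131, 152, 157, 153, 91, 72, 82, 69, 65, 65, 65, 65, 65, 65, 66, 68, 59, 56, 56, 56, 56, 55]
-0.2 [155, 155, 155, 155, 155, 155, 155, 155, 154, 139, 131, 151, 156, 154, 92, 72, 81, 68, 65, 65, 65, 64, 64, 65, 65, 68, 58, 55, 55, 55, 54, 54]
-0.26 [155, 154, 154, 154, 154, 155, 154, 155, 154, 146, 135, 151, 155, 153, 101, 75, 83, 69, 65, 65, 65, 65, 65, 65, 65, 68, 59, 55, 53, 54, 54, 54]
-0.31 [154, 153, 154, 154, 154, 153, 154, 154, 153, 147, 117, 147, 154, 154, 107, 75, 72, 70, 68, 63, 54, 54, 53, 54, 54, 54, 53, 53, 53, 53, 53, 53]
{358: 161, 373: 161, 388: 161, 403: 161, 418: 161, 433: 161} [330  60] [469 162]
brush/tooth shift [22.6 17.3] [23.1 17.4]
brush/tooth shift [nan nan] [nan nan]<stdin>:19: RuntimeWarning: Mean of empty slice.
  ret = um.true_divide(
```

The door's top edge lies at row 161 along its whole width, parallel to the roof, so it is shut. The brush is unmoved and the arm is clear, so I hand in.

```bash
python3 -c "
from plant import sign_off; print(sign_off())"
```

```text
the job is handed in; nothing more can be done
None
```

I nested the three bowls on the bench (150, 100 and 75; no 125 was there) on the shelf, pushed the shelf home, shut the door onto its catch and handed in the job; the brush had not moved, my final colour check missed the tooth, and the hand-in returned no verdict.

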